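# Reset the tripped breaker under the push-to-open hatch

### The job

A breaker of the kiln controller has tripped. Push the free end of the cream hatch on top of the controller down once, at its ribbed mark, so that the push-push latch lets go; then get out of its way so that it springs right up, and see for at least a second that it stays open with nothing touching it. Then press the tripped breaker, the button that stands out higher than the other two, in until it clicks and stays down. Leave the hatch open, do not press the other two breakers, and leave the things standing around where they are: nothing is to be picked up.

Things in the scene. Friction and masses are not known exactly. Their poses are not given: they have to be found in the camera images.
- controller: Kiln controller, a dark grey steel case fixed to the table, 202 mm deep (x), 210 wide (y), top 90 mm above the table. Origin: middle of its underside; x to its back, y to its left. Its front (-x) slopes, with display and knob. Under the hatch is a well (x -36 to +66, y +-66 mm); on its panel, 60 mm up, sit three breakers at x +22, y -40, 0, +40 mm. Plug and lead: left rear, to y +145, x +155 mm.
- hatch (a joint): Hinge of the cream hatch, rad. 0: shut, latched. Pushed down it goes negative, hard stop at -0.064 (ribbed end 6 mm lower); past -0.055 the push-push latch is released; 3 N on the ribs does it, 6 N is ample. Let go, a damped spring swings it up in 2 s, following the finger, to its stop at 2.5, leaning well back, and holds it there. Pushed shut again, it latches again.
- hatch_hinge (a point): On the hinge axis of the cream hatch, at its rear edge, 97 mm above the table, 75 mm behind the case's middle; shut, its axes are the case's. The hatch, with yellow frame and bolt sign, is 112 x 140 mm, reaches to x = -117 mm from here, its flat top 8 mm above this point. A black latch tongue hangs under it, 97 mm from the hinge, 42 mm down. Open, all of it is behind the hinge, up to 95 mm above it.
- hatch_push (a point): Where to push the hatch: middle of the dark ribbed mark on its upper face, near its free end (x = -96 mm from hatch_hinge, 21 mm from the edge, at mid width). Shut, 106 mm above the table; z is up from the hatch. It moves with the hatch. A push anywhere within 15 mm of it works.
- latch_pin (a joint): Hidden follower pin of the latch's heart cam, m along the case's y. 0: hatch latched. Goes to about +0.004 as the hatch is pushed and released, and rests near 0 when it has popped. Below -0.0045 only while the open hatch is being pushed shut again.
- tripped_button (a joint): Travel of the tripped breaker's button, m. 0: tripped, standing out 6 mm with its white collar showing. Snap action: resists with 2 to 3 N, then clicks in to its stop at 0.006 and stays there. A push to 6 N against the stop is ample.
- tripped_top (a point): Centre of the top of the tripped breaker's black round button, 14 mm across; 75 mm above the table when tripped, 69 when in (the same as the other two breakers' buttons). z is up. Which of the three places it has varies.
- breaker_set_a: One of the two breakers that have not tripped: black button 14 mm across in a steel collar 25 mm across. Origin: middle of its underside, on the well's panel 60 mm above the table; its button's top is 9 mm higher. Fixed; not to be pressed.
- breaker_set_b: The other breaker that has not tripped, like breaker_set_a.
- needle_tin: Open grey tin, 55 mm across, 58 mm high, loose, left of the controller. Origin: middle of its underside.
- slip_cup: Small purplish clay cup, 65 mm across, 47 mm high, loose, right of the controller. Origin: middle of its underside.
- cork_block: Cork sanding block, 58 x 55 x 22 mm, loose, in front of the controller. Origin: middle of its underside.

How it is judged:
On the way, in this order (a step that is already met when the one before it is completed fails the run):
1. the hatch is pushed down through its latch (value of joint hatch below -0.035 rad).
2. the hatch has sprung up and stays open by itself for a second (value of joint hatch above 2.2 rad and contact force between controller and the fingers below 0.2 N and contact force between controller and the arm below 0.2 N), for 1 s.
3. the tripped breaker is pressed in (value of joint tripped_button above 0.0045 m), for 0.2 s.
At the end, for the whole second after the job is handed in: The hatch stands open at rest (more than 2.2 rad) and the tripped breaker's button stays in (at least 5 of its 6 mm) (value of joint hatch above 2.2 rad and velocity of joint hatch between -0.1 and 0.1 rad/s and value of joint tripped_button above 0.005 m); the robot touches nothing.
It fails at once if the hatch is pushed shut again after it has popped (value of joint latch_pin below -0.0045 m).
It fails at once if one of the other two breakers is pressed (over 3 N) (contact force between any of breaker_set_a, breaker_set_b and anything else above 3 N).
It fails at once if a bystander is moved by more than 20 mm (distance of any of needle_tin, slip_cup, cork_block from where it was at the start of the episode above 0.02 m).
It also fails if it takes over 45 s, if anything falls off the work surface, if the arm or the gripper's body presses on something with over 40 N, if the wrist force passes 120 N, or if a joint passes its speed limit or range.

### The arm

A 7-joint arm with a two-finger parallel gripper is mounted at the origin on a cart in front of the work surface, level with it; the furniture and walls round the work are solid. World frame = base frame: x ahead of the robot, y to its left, z up, the work surface at z = 0. Lengths are in m, angles in rad, forces in N, time in s.
With the tool pointing down it reaches from about 0.425 to 0.925 m from the base axis. Payload 6.8 kg.
Tool frame: the origin (TCP) lies at the very end of the fingers, on their centre line; the grasp point (between the pads) lies 19 mm behind it; z points along the fingers, y is the line along which they close (so a half turn about z gives the same grasp; the last joint's range is limited). The gripper opens to 85 mm and grips with 20 to 120 N. Pads are 22 mm wide; open, the fingers measure 114 mm over their backs; the gripper's body (76 mm by 85 mm) begins 54 mm behind the grasp point. The pads swing forward as they close: fully open they stand 13 mm farther back than shut.
Start: joints at [1.059, 0.477, 0.022, 1.555, -0.011, 1.109, -0.083], TCP at [0.265, -0.621, 0.231] pointing down, gripper open.
Joint ranges: [-2.96, 2.96], [-0.34, 2.1], [-1.41, 1.46], [0.24, 2.44], [-1.37, 4.51], [0.17, 1.92], [-2.96, 2.96]. Speed limits (rad/s): [2.39, 2.39, 3.14, 3.14, 3.14, 3.14, 3.14].

### API

Orientations are given as a unit quaternion [w, x, y, z].
In Python, from station import bot gives the robot as it stands.
- The arm moves only by the tool jog_arm, never from a script. Its argument "motion" is a list of rows, each a list of 7 numbers: the turn, a rotation vector about the tool's x, y, z in rad, then the shift along the tool's x, y, z in mm, then the finger opening in mm, from 0 to 85.4. A call has 1 to 10 rows; each row is the pose to reach, as a shift and turn from the pose commanded when the call began, along the tool's axes at that moment; what a row does not reach only later rows make up. A row lasts 1/8 s, in which the tool goes at most 62.5 mm and 10.7 degrees, less where a joint would pass 70% of its speed; a pose out of reach is approached as far as the arm can. A call with a gripper value outside its range is refused whole. The fingers move at their own pace and stop on an object; "grip_force" is the grip in N (left out, the last holds). Time passes only in rows, so rows that repeat a pose let the fingers close. It gives the time, the measured TCP pose, the force, the opening and the grip force at its end, in the units of the state.
- bot.get_obs(): the state, without advancing time (a new reading comes with each control period).
- bot.read_camera(name): name is "side" or "top"; returns a dict with "pixels" (400x640x3 uint8, red, green, blue), "camera_matrix" (3x3 intrinsics, pixels), "distortion" ([k1, k2, p1, p2, k3] as OpenCV has them; the pictures are not rectified), "T" (4x4, takes a point from camera to world coordinates). Camera axes: x right, y down, z forward; pixel columns grow to the right and rows downward; lengths in m; the calibration is good to about 2 mm. A picture is of the moment at which its call begins. There is no depth.
- bot.hand_in(): hands the job in; it is judged then, once.
Trained networks look in a picture, given as the dict that the camera call returned (one of the last four; its "shot" number tells which), for a name from the list of things; names that differ only in an ending like _2 or _b are one class to them, and where a whole thing is asked for, a point or a joint stands for the part that bears it (a point fixed in the world has none). Each returns a list of dicts, best first, with "score" (0 to 1); they miss things now and then, are a little off and sometimes report something else, mostly with a low value. They report only what shows in the picture. A call takes as long as a camera call.
- bot.spot_in(thing, picture): "xy" ([column, row] in pixels, amid what is visible of it).
- bot.tip_of(thing, picture): "xy" ([column, row] in pixels: a listed point, or the origin of a listed thing).
The state is a dict: "t": time; "q": joint angles; "joint_vel": joint speeds; "joint_torque": joint torques, N m; "eef_pos": TCP position; "tool_rot": TCP orientation; "contact_force": force on the tool from outside, world axes, zero at the start; "torque": the same for the moment, N m; "gripper_width": opening from 0.0 (shut) to 1.0 (fully open); "grasp_force": force on a finger pad.
Only numpy, scipy, OpenCV 4.12 (cv2) and the standard library are available. Lean on these libraries where they do the work, as an engineer would, in place of code of your own. Each camera call takes 0.05 s, during which the arm holds its last target. There are 200 camera calls.

## Working session

There is one attempt and no reset: what is moved stays moved. The work goes in short steps, Python scripts to look and compute and a tool call to move; the robot and the scene stay as the last step left them, time stands still between calls to the robot, and variables do not carry over. Pictures are saved under pics/ and viewed, at most 10 in all, crops included, and the job is handed in when it is done.

Besides the shell and the picture viewer there is one more tool, called after "Emit:" by a JSON object that holds its "method" and its "body", one argument or row to a line. jog_arm: Moves the arm, as the interface text tells. Its arguments: {"type":"object","properties":{"motion":{"type":"array"},"grip_force":{"type":"number"}},"required":["motion"]}

```bash
mkdir -p pics; cat > h.py <<'E'
import numpy as np,cv2
from station import bot
from scipy.spatial.transform import Rotation as R
def ray(p,xy):
    u=cv2.undistortPoints(np.array([[xy]],float),p["camera_matrix"],np.array(p["distortion"],float)).ravel()
    T=np.array(p["T"]);d=T[:3,:3]@[u[0],u[1],1];return T[:3,3],d/np.linalg.norm(d)
def atz(p,xy,z):
    o,d=ray(p,xy);return o+d*(z-o[2])/d[2]
def proj(p,X):
    T=np.linalg.inv(np.array(p["T"]))
    return cv2.projectPoints(np.atleast_2d(X).astype(float),cv2.Rodrigues(T[:3,:3])[0],T[:3,3],np.array(p["camera_matrix"],float),np.array(p["distortion"],float))[0][:,0]
def rot(o): q=o["tool_rot"];return R.from_quat([q[1],q[2],q[3],q[0]])
def save(p,n,k=1):cv2.imwrite("pics/"+n,p["pixels"][:,:,::-1])
E
cat > /tmp/a.py <<'E'
from h import *
np.set_printoptions(precision=4,suppress=True)
o=bot.get_obs();print(o["t"],o["eef_pos"],o["tool_rot"],o["contact_force"],rot(o).as_matrix())
Z=dict(hatch_push=.106,hatch_hinge=.097,controller=0,needle_tin=0,slip_cup=0,cork_block=0)
for c in("top","side"):
    p=bot.read_camera(c);save(p,c+"0.png");print(c,np.array(p["T"])[:3])
    for n,z in Z.items():
        for r in bot.tip_of(n,p)[:2]:print(n,round(r["score"],2),np.round(r["xy"],1),atz(p,r["xy"],z))
E
PYTHONPATH=. python3 /tmp/a.py; python3 -c "
import cv2,numpy as np
cv2.imwrite('pics/both.png',cv2.resize(np.vstack([cv2.imread('pics/top0.png'),cv2.imread('pics/side0.png')]),(480,600)))"
```

```text
Traceback (most recent call last):
  File "h.py", line 1, in <module>
    import numpy as np,cv2
ModuleNotFoundError: No module named 'cv2'
[ WARN:0@0.014] global loadsave.cpp:275 findDecoder imread_('pics/top0.png'): can't open/read file: check file path/integrity
[ WARN:0@0.014] global loadsave.cpp:275 findDecoder imread_('pics/side0.png'): can't open/read file: check file path/integrity
Traceback (most recent call last):
cv2.error: OpenCV(4.12.0) :-1: error: (-5:Bad argument) in function 'resize'
> Overload resolution failed:
>  - src data type = object is not supported
>  - Expected Ptr<cv::UMat> for argument 'src'
```

```bash
PYTHONPATH=.:$PYTHONPATH python3 /tmp/a.py
```

```text
0.0 [ 0.265  -0.6202  0.2303] [-0.0009  0.9797  0.2005 -0.0003] [-0.8572 -1.4781  0.091 ] [[ 0.9196  0.3929 -0.0009]
 [ 0.3929 -0.9196  0.0016]
 [-0.0002 -0.0018 -1.    ]]
top [[-0.1107 -0.9726  0.2043  0.3489]
 [-0.9938  0.1073 -0.0277  0.2606]
 [ 0.0051 -0.2061 -0.9785  0.9225]]
hatch_push 0.72 [314.3 195.5] [0.5296 0.2576 0.106 ]
hatch_hinge 0.75 [300.8 159.5] [0.621 0.28  0.097]
controller 0.71 [313.4 195.6] [0.553  0.2596 0.    ]
needle_tin 0.65 [265.5 245.5] [0.4394 0.3917 0.    ]
slip_cup 0.88 [370.3 181.2] [0.5749 0.109  0.    ]
cork_block 0.5 [322.2 262.7] [0.3817 0.2558 0.    ]
side [[-0.9545 -0.1184  0.2738  0.2633]
 [-0.2983  0.3694 -0.8801  1.0058]
 [ 0.0031 -0.9217 -0.3879  0.4378]]
hatch_push 0.64 [309.2 196.6] [0.5287 0.2537 0.106 ]
hatch_hinge 0.88 [266.8 202.4] [0.6173 0.2959 0.097 ]
controller 0.91 [303.  240.9] [0.537 0.278 0.   ]
needle_tin 0.92 [327.4 275.7] [0.4407 0.3973 0.    ]
cork_block 0.53 [364.2 249.6] [0.3898 0.2733 0.    ]
```

View pics/top0.png

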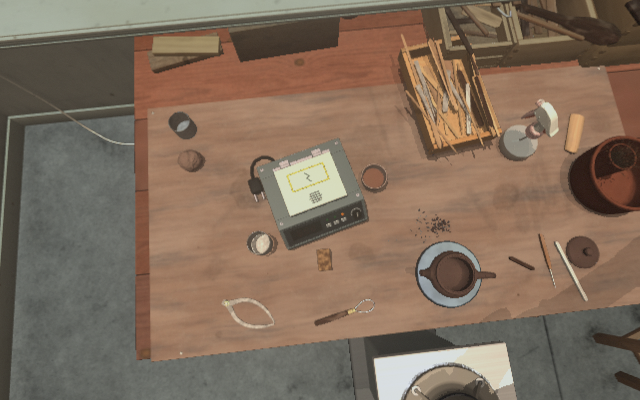

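View pics/side0.png

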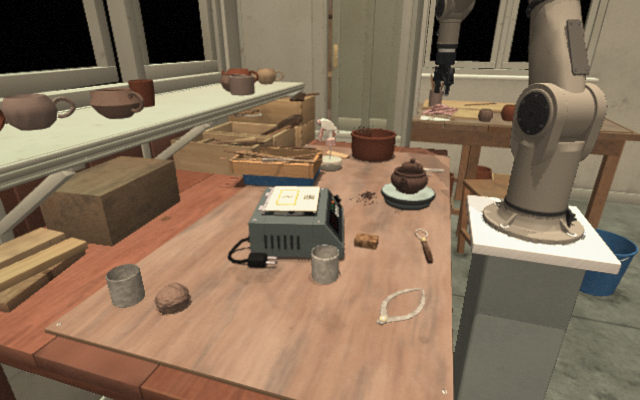

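The top view shows the controller with its hatch, ribs at about (316,197) and hinge at (300,160). The cup is at (374,178), the tin at (262,243) and the cork at (324,260). The side view agrees: hatch at (290,198), nothing above it. From these, the push point is about (0.529, 0.256) and the case yaw about 17°. I'm moving now.

Emit:
{"method": "jog_arm", "body": {
  "motion": [
    [0,0,0,35,-42,0,0],
    [0,0,0,70,-84,0,0],
    [0,0,0,105,-126,0,0],
    [0,0,0,140,-168,0,0],
    [0,0,0,175,-210,0,0],
    [0,0,0,210,-252,0,0],
    [0,0,0,245,-294,0,0],
    [0,0,0,280,-336,0,0],
    [0,0,0,315,-378,0,0],
    [0,0,0,350,-420,0,0]
  ]
}}

```text
t: 1.95
eef_pos: [0.4225, -0.0954, 0.2318]
tool_rot: [0.0, 0.98, 0.2, 0.001]
contact_force: [1.1, 0.7, 0.8]
gripper_width: 0.003
grasp_force: 0.0
```

Emit:
{"method": "jog_arm", "body": {
  "motion": [
    [0,0,0,35,-42,0,0],
    [0,0,0,70,-84,0,0],
    [0,0,0,105,-126,0,0],
    [0,0,0,140,-168,0,0],
    [0,0,0,175,-210,0,0],
    [0,0,0,210,-252,0,0],
    [0,0,0,235,-280,0,0],
    [0,0,0,235,-280,0,0],
    [0,0,0,235,-280,0,0]
  ]
}}

```text
t: 3.08
eef_pos: [0.5281, 0.2519, 0.2311]
tool_rot: [0.0, 0.98, 0.2, -0.0]
contact_force: [1.1, 0.3, 0.3]
gripper_width: 0.004
grasp_force: 0.0
```

```bash
cat > /tmp/b.py <<'E'
from h import *
import sys
np.set_printoptions(precision=4,suppress=True)
o=bot.get_obs();print(o["t"],o["eef_pos"],o["contact_force"],o["gripper_width"],o["q"])
r=rot(o);print(r.as_matrix())
P=[]
for c in("top","side"):
    p=bot.read_camera(c);save(p,c+sys.argv[1]+".png")
    for n in("hatch_push","hatch_hinge"):
        for d in bot.tip_of(n,p)[:1]:
            X=atz(p,d["xy"],.106 if n=="hatch_push" else .097);print(c,n,d["score"],d["xy"],X)
            if n=="hatch_push":print("tool shift mm",1e3*r.inv().apply(X-o["eef_pos"]))
E
PYTHONPATH=.:$PYTHONPATH python3 /tmp/b.py 1
```

```text
3.075 [0.5281 0.2519 0.2311] [1.1022 0.3053 0.2644] 0.004485129833155833 [-0.1381  0.3802 -0.5294  1.7477  0.2157  1.0725 -1.908 ]
[[ 0.9198  0.3924 -0.0004]
 [ 0.3924 -0.9198 -0.001 ]
 [-0.0008  0.0008 -1.    ]]
top hatch_push 0.84 [313.3, 196.9] [0.5266 0.2602 0.106 ]
tool shift mm [  2.0189  -8.3896 125.0441]
top hatch_hinge 0.65 [297.6, 158.1] [0.6253 0.2871 0.097 ]
side hatch_push 0.59 [311.8, 196.1] [0.5239 0.249  0.106 ]
tool shift mm [ -4.8964   0.8758 125.0566]
side hatch_hinge 0.97 [268.3, 198.7] [0.6234 0.2749 0.097 ]
```

Emit:
{"method": "jog_arm", "body": {
  "motion": [
    [0,0,0,0,-3,40,0],
    [0,0,0,0,-3,80,0],
    [0,0,0,0,-3,105,0],
    [0,0,0,0,-3,115,0],
    [0,0,0,0,-3,121,0],
    [0,0,0,0,-3,124,0],
    [0,0,0,0,-3,127,0],
    [0,0,0,0,-3,127,0]
  ]
}}

```text
t: 4.38
eef_pos: [0.5275, 0.2559, 0.1049]
tool_rot: [-0.0, 0.98, 0.201, 0.001]
contact_force: [-0.1, -0.7, 2.6]
gripper_width: 0.0
grasp_force: 1.0
```

Emit:
{"method": "jog_arm", "body": {
  "motion": [
    [0,0,0,0,0,1,0],
    [0,0,0,0,0,2,0],
    [0,0,0,0,0,3,0],
    [0,0,0,0,0,3,0]
  ]
}}

```text
t: 4.88
eef_pos: [0.5272, 0.2558, 0.1014]
tool_rot: [-0.0, 0.98, 0.201, 0.0]
contact_force: [0.8, 0.8, 1.9]
gripper_width: -0.002
grasp_force: 1.0
```

Emit:
{"method": "jog_arm", "body": {
  "motion": [
    [0,0,0,0,0,1,0],
    [0,0,0,0,0,2,0],
    [0,0,0,0,0,3,0],
    [0,0,0,0,0,3,0]
  ]
}}

```text
t: 5.38
eef_pos: [0.5272, 0.2558, 0.0993]
tool_rot: [0.0, 0.98, 0.201, 0.0]
contact_force: [-1.7, -1.1, 10.3]
gripper_width: -0.004
grasp_force: 5.4
```

Emit:
{"method": "jog_arm", "body": {
  "motion": [
    [0,0,0,0,0,-20,0],
    [0,0,0,-25,0,-65,0],
    [0,0,0,-60,0,-105,0],
    [0,0,0,-100,0,-130,0],
    [0,0,0,-120,0,-140,0],
    [0,0,0,-120,0,-140,0],
    [0,0,0,-120,0,-140,0],
    [0,0,0,-120,0,-140,0],
    [0,0,0,-120,0,-140,0],
    [0,0,0,-120,0,-140,0]
  ]
}}

```text
t: 6.62
eef_pos: [0.4167, 0.2085, 0.2379]
tool_rot: [-0.0, 0.98, 0.201, -0.0]
contact_force: [-0.1, 1.1, -0.0]
gripper_width: -0.001
grasp_force: 0.0
```

Emit:
{"method": "jog_arm", "body": {
  "motion": [
    [0,0,0,0,0,0,0],
    [0,0,0,0,0,0,0],
    [0,0,0,0,0,0,0],
    [0,0,0,0,0,0,0],
    [0,0,0,0,0,0,0],
    [0,0,0,0,0,0,0],
    [0,0,0,0,0,0,0],
    [0,0,0,0,0,0,0],
    [0,0,0,0,0,0,0],
    [0,0,0,0,0,0,0]
  ]
}}

```text
t: 7.88
eef_pos: [0.4166, 0.2085, 0.2383]
tool_rot: [0.0, 0.98, 0.201, 0.0]
contact_force: [0.1, -0.2, 1.5]
gripper_width: 0.002
grasp_force: 0.0
```

Emit:
{"method": "jog_arm", "body": {
  "motion": [
    [0,0,0,0,0,0,0],
    [0,0,0,0,0,0,0],
    [0,0,0,0,0,0,0],
    [0,0,0,0,0,0,0],
    [0,0,0,0,0,0,0],
    [0,0,0,0,0,0,0],
    [0,0,0,0,0,0,0],
    [0,0,0,0,0,0,0],
    [0,0,0,0,0,0,0],
    [0,0,0,0,0,0,0]
  ]
}}

```text
t: 9.12
eef_pos: [0.4166, 0.2084, 0.2383]
tool_rot: [0.0, 0.98, 0.201, -0.0]
contact_force: [0.5, -0.1, -0.3]
gripper_width: -0.002
grasp_force: 0.0
```

```bash
cat > /tmp/c.py <<'E'
from h import *
np.set_printoptions(precision=4,suppress=True)
o=bot.get_obs();r=rot(o);print(o["t"],o["eef_pos"],o["contact_force"],r.as_matrix())
Z=dict(tripped_top=.075,breaker_set_a=.06,breaker_set_b=.06,hatch_hinge=.097)
im=[]
for c in("top","side"):
    p=bot.read_camera(c);save(p,c+"2.png");im.append(p["pixels"][120:260,220:420,::-1])
    for n,z in Z.items():
        for d in bot.tip_of(n,p)[:3]:
            X=atz(p,d["xy"],z);print(c,n,round(d["score"],2),np.round(d["xy"],1),X,1e3*r.inv().apply(X-o["eef_pos"]) if n=="tripped_top" else "")
cv2.imwrite("pics/crop2.png",cv2.resize(np.vstack(im),None,fx=2.1,fy=2.1,interpolation=cv2.INTER_CUBIC))
E
PYTHONPATH=.:$PYTHONPATH python3 /tmp/c.py
```

```text
9.125 [0.4166 0.2084 0.2383] [ 0.4871 -0.1452 -0.2641] [[ 0.9196  0.3929  0.    ]
 [ 0.3929 -0.9196 -0.0001]
 [-0.      0.0001 -1.    ]]
top tripped_top 0.4 [296.7 190.1] [0.554  0.2975 0.075 ] [161.3664 -27.9673 163.2855]
top breaker_set_a 0.57 [326.7 179.2] [0.5767 0.2233 0.06  ] 
top breaker_set_a 0.51 [307.3 181.9] [0.5751 0.2707 0.06  ] 
top breaker_set_b 0.57 [326.7 179.2] [0.5767 0.2233 0.06  ] 
top breaker_set_b 0.51 [307.3 181.9] [0.5751 0.2707 0.06  ] 
top hatch_hinge 0.63 [300.  159.4] [0.6215 0.2818 0.097 ] 
side breaker_set_a 0.61 [292.8 213.6] [0.568  0.2612 0.06  ] 
side breaker_set_a 0.37 [290. 207.] [0.5887 0.2275 0.06  ] 
side breaker_set_b 0.61 [292.8 213.6] [0.568  0.2612 0.06  ] 
side breaker_set_b 0.37 [290. 207.] [0.5887 0.2275 0.06  ] 
side hatch_hinge 0.58 [266.3 200.8] [0.6224 0.2878 0.097 ]
```

View pics/crop2.png

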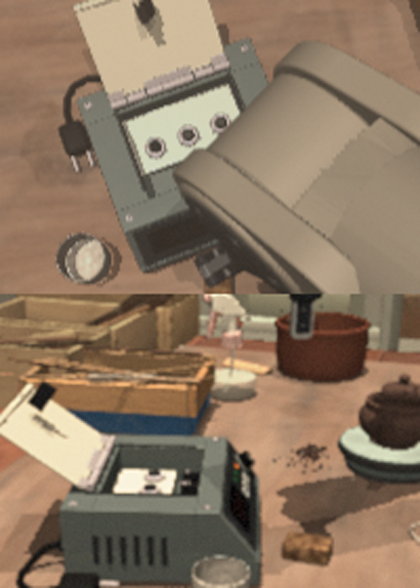

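The hatch stands fully open. The breakers show in the top view at about (295,190), (310,184) and (325,178). I'll zoom in to check which one is tripped.

```bash
cat > /tmp/d.py <<'E'
from h import *
np.set_printoptions(precision=4,suppress=True)
a=cv2.imread("pics/top2.png")[165:205,280:340];b=cv2.imread("pics/side2.png")[195:235,265:325]
cv2.imwrite("pics/z.png",np.vstack([cv2.resize(i,(450,300),interpolation=cv2.INTER_CUBIC) for i in(a,b)]))
p=bot.read_camera("top")
q=[(294.8,190),(310,183.8),(325.2,178.1)]
for z in(.069,.075):
    X=np.array([atz(p,x,z) for x in q]);print(X,np.linalg.norm(np.diff(X,axis=0),axis=1))
s=bot.read_camera("side");print(proj(s,[atz(p,x,.069) for x in q]),proj(s,[atz(p,x,.075) for x in q]))
E
PYTHONPATH=.:$PYTHONPATH python3 /tmp/d.py
```

```text
[[0.5562 0.3023 0.069 ]
 [0.5674 0.2647 0.069 ]
 [0.5774 0.227  0.069 ]] [0.0392 0.039 ]
[[0.5548 0.302  0.075 ]
 [0.5659 0.2647 0.075 ]
 [0.5758 0.2272 0.075 ]] [0.0389 0.0388]
[[290.8758 218.0343]
 [292.3828 210.7958]
 [294.227  204.1637]] [[291.4456 215.6795]
 [292.9231 208.5661]
 [294.7391 202.0465]]
```

View pics/z.png

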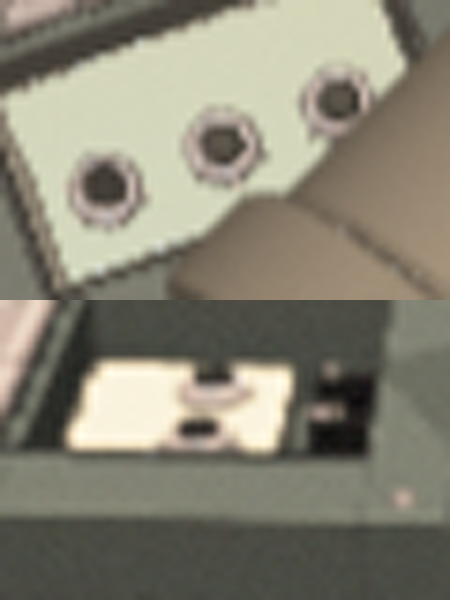

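The left button, at about (294,189.4), is shifted off its collar by parallax, so it stands higher. The other two sit centred, and the detector agrees. The target is about (0.556, 0.303).

Emit:
{"method": "jog_arm", "body": {
  "motion": [
    [0,0,0.04,50,-10,0,0],
    [0,0,0.08,100,-20,0,0],
    [0,0,0.12,145,-28,0,0],
    [0,0,0.12,165,-32,0,0],
    [0,0,0.12,165,-32,40,0],
    [0,0,0.12,165,-32,80,0],
    [0,0,0.12,165,-32,110,0],
    [0,0,0.12,165,-32,130,0],
    [0,0,0.12,165,-32,130,0],
    [0,0,0.12,165,-32,130,0]
  ]
}}

```text
t: 10.98
eef_pos: [0.5565, 0.3033, 0.1096]
tool_rot: [-0.0, 0.99, 0.141, 0.001]
contact_force: [-0.5, -0.0, 0.0]
gripper_width: 0.003
grasp_force: 0.0
```

```bash
cat > /tmp/e.py <<'E'
from h import *
np.set_printoptions(precision=4,suppress=True)
o=bot.get_obs();print(o["t"],o["eef_pos"],o["contact_force"])
im=[]
for c in("top","side"):
    p=bot.read_camera(c);x=proj(p,[o["eef_pos"],[.556,.303,.075]]);print(c,x,[(d["score"],d["xy"]) for d in bot.tip_of("tripped_top",p)[:2]])
    im.append(cv2.resize(p["pixels"][140:240,240:360,::-1],(360,300),interpolation=cv2.INTER_CUBIC))
cv2.imwrite("pics/f.png",np.hstack(im))
E
PYTHONPATH=.:$PYTHONPATH python3 /tmp/e.py
```

```text
10.975 [0.5565 0.3033 0.1096] [-0.4905 -0.0282  0.0179]
top [[293.0378 185.8086]
 [294.3168 189.5357]] []
side [[290.0179 201.8069]
 [290.7625 215.794 ]] [(0.54, [267.8, 200.2])]
```

View pics/f.png

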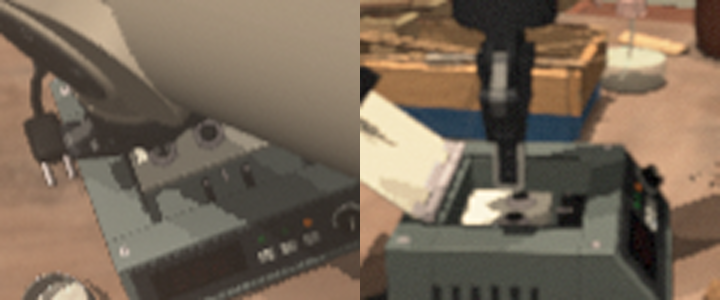

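The tip is in the well, above the left breaker: in the side view it shows at (290.5,203), as predicted. The hatch is still open, so I'm pressing.

Emit:
{"method": "jog_arm", "body": {
  "motion": [
    [0,0,0,0,0,15,0],
    [0,0,0,0,0,28,0],
    [0,0,0,0,0,33,0],
    [0,0,0,0,0,35,0],
    [0,0,0,0,0,36,0],
    [0,0,0,0,0,37,0],
    [0,0,0,0,0,37,0]
  ]
}}

```text
t: 12.05
eef_pos: [0.5559, 0.3028, 0.0715]
tool_rot: [-0.0, 0.99, 0.141, 0.0]
contact_force: [-0.0, -0.3, -0.8]
gripper_width: -0.001
grasp_force: 0.0
```

Emit:
{"method": "jog_arm", "body": {
  "motion": [
    [0,0,0,0,0,1,0],
    [0,0,0,0,0,2,0],
    [0,0,0,0,0,2,0]
  ]
}}

```text
t: 12.42
eef_pos: [0.5557, 0.3026, 0.0692]
tool_rot: [0.0, 0.99, 0.141, -0.0]
contact_force: [0.1, -0.8, 0.5]
gripper_width: -0.004
grasp_force: 0.0
```

There's no clear force reading. It may have snapped in already, so I'm backing out to look before pressing further.

Emit:
{"method": "jog_arm", "body": {
  "motion": [
    [0,0,0,0,0,-30,0],
    [0,0,0,0,0,-80,0],
    [0,0,0,0,0,-130,0],
    [0,0,0,-40,0,-160,0],
    [0,0,0,-90,20,-165,0],
    [0,0,0,-130,60,-165,0],
    [0,0,0,-130,110,-165,0],
    [0,0,0,-130,160,-165,0],
    [0,0,0,-130,160,-165,0],
    [0,0,0,-130,160,-165,0]
  ]
}}

```text
t: 13.68
eef_pos: [0.4756, 0.1133, 0.2344]
tool_rot: [-0.0, 0.99, 0.141, 0.0]
contact_force: [-0.3, 0.3, -0.2]
gripper_width: -0.0
grasp_force: 0.0
```

```bash
cat > /tmp/g.py <<'E'
from h import *
np.set_printoptions(precision=4,suppress=True)
o=bot.get_obs();print(o["t"],o["eef_pos"],rot(o).as_matrix())
p=bot.read_camera("top");save(p,"top5.png")
for n in("tripped_top","breaker_set_a"):print(n,[(d["score"],d["xy"]) for d in bot.tip_of(n,p)[:3]])
a=p["pixels"][165:205,280:340,::-1];b=cv2.imread("pics/top2.png")[165:205,280:340]
cv2.imwrite("pics/g.png",np.vstack([cv2.resize(i,(450,300),interpolation=cv2.INTER_CUBIC) for i in(a,b)]))
E
PYTHONPATH=.:$PYTHONPATH python3 /tmp/g.py
```

```text
13.675 [0.4756 0.1133 0.2344] [[ 0.96    0.2801  0.0001]
 [ 0.2801 -0.96    0.0005]
 [ 0.0003 -0.0004 -1.    ]]
tripped_top [(0.42, [297.2, 188.5])]
breaker_set_a [(0.44, [326.1, 176.5]), (0.39, [310.4, 182.4])]
```

View pics/g.png

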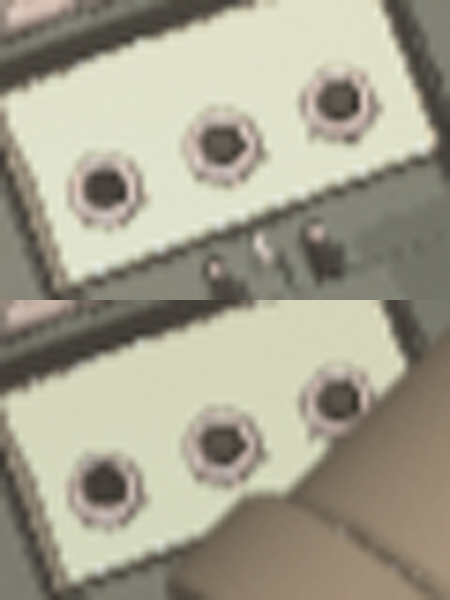

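The left button has moved about 4 zoomed pixels back to the centre of its collar. That matches the full 6 mm of travel, so it clicked in and stayed. The well is open and the arm is clear.

```bash
python3 -c "
from station import bot
print(bot.hand_in())"
```

```text
the job is handed in; nothing more can be done
None
```

I opened the hatch with one push on the ribs and it stayed up untouched, then pressed in the tripped breaker (the left one), which stayed down in the last picture; the job is handed in, but no verdict came back.

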